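Lock the dust extractor's filter cover with its quarter-turn stud

TASK

One of the two slotted studs that hold the filter cover of the bench dust extractor has popped up. Take the driver key from its wooden stand, find the stud's slot with the blade by feel, press the stud gently down and turn it a quarter turn clockwise until it drops into its catch and stays there. Then put the key back in its stand, upright, without disturbing anything else on the bench.

Things in the scene. Friction and masses are not known exactly. Their poses are not given: they have to be found in the camera images.
- extractor: bench dust extractor, fixed: low grey box 170 (its x) x 190 (its y) x 75 mm on the worktop, origin at the centre of its underside, z up. Its flat top is the filter cover, held by two slotted round studs in aluminium bezel rings of 54 mm outer diameter. The stud towards +y is already caught and needs nothing; the one towards -y has popped up. Key forces over 30 N damage it.
- bezel (a point): centre of the ring round the popped-up stud, level with the cover (75 mm up), at (-20, -55) mm from the extractor's middle; fixed, extractor's axes. The ring is 1.2 mm proud. The stud FLOATS in it: its axis rests anywhere up to 5.5 mm along the extractor's x and 3 mm along its y from this point; that offset is not reported. It stays put under side pushes below about 3 N.
- hole_floor (a point): floor of the round hole (44 mm across, 30 mm deep) below the bezel in which the stud stands. Stud head: steel disc 30 mm across, its flat top 2 mm above the cover when up, with a straight slot right across its middle, 4.5 mm wide, 5 mm deep, flat floor; the slot lies along the extractor's y axis while the stud is up. A blade over the slot lets the pressed head spring up around it.
- stud_press (a joint): how far the stud is pressed down, m: 0 up, 0.0065 hard bottom. A spring of 1.9 N/mm (no preload) pushes it up: 4 mm take 7.6 N, the bottom 12 N. A ridge inside lets it turn only while pressed more than 4 mm (it is free to turn from 4.5 mm); turned home and let up, it rises to 2 mm and the catch holds it there, head flush with the cover.
- stud_turn (a joint): turn of the stud and its slot, rad, clockwise seen from above: 0 when up, slot along the extractor's y; the catch takes it from about 1.42 on, end stop at 1.60 (do not force it past). The blade has about 0.1 rad of play in the slot. A weak spring (0.035 N m/rad) turns it back to 0 if it is let go before the catch.
- driver_key: loose driver key, 92 mm tall, about 90 g, upright in its stand. Origin at the middle of the blade's lower edge, z up along the key. Steel blade 16 mm (its x) x 3 mm (its y), 12 mm tall; above it a shaft of 11 mm diameter with a round collar of 30 mm diameter, 5 mm thick, its underside 26 mm above the origin. Half a turn makes no difference.
- key_grip (a point): middle of the key's black handle, 75 mm above the blade's edge, key's axes. The handle is flat: 30 mm (x) x 10 mm (y), from 48 to 92 mm above the blade's edge; pinch it across the 10 mm.
- key_stand: wooden stand, fixed, 64 x 64 x 40 mm, origin at the centre of its underside, z up. The key hangs in its hole by the collar, which lies on the stand's top, so the key's origin is then 14 mm above the worktop; the key may stand at any yaw.
- stand_mouth (a point): centre of the hole's mouth in the stand's top (40 mm above the worktop). Round hole, 22 mm across, 34 mm deep, with a 3 mm chamfer.
- crucible: bystander: small beige cup, 51 mm across, 40 mm tall; leave it alone
- cast_upper: bystander: white dental cast, 53x71x27 mm; leave it alone
- denture_base: bystander: denture on a tan base, 53x71x27 mm; leave it alone
- felt_wheel: bystander: pale felt wheel lying flat, 51 mm across, 14 mm tall; leave it alone
- brush_wheel: bystander: black brush wheel lying flat, 57 mm across, 12 mm tall; leave it alone
- cast_lower: bystander: tan dental cast, 53x71x27 mm; leave it alone
Not all that is in view belongs to the job. What is shaped like the key_stand but blue or red is not meant.

How it is judged:
By the outcome, as a careful person would: the job done as asked, in the order asked, and still so for the second after the job is handed in, with the robot touching nothing.
It also fails if it takes over 64 s, if anything falls off the work surface, if the arm or the gripper's body presses on something with over 40 N, if the wrist force passes 120 N, or if a joint passes its speed limit or range.

ROBOT

A 6-joint arm with a two-finger parallel gripper is mounted at the origin on a cart in front of the work surface, level with it; the furniture and walls round the work are solid. World frame = base frame: x ahead of the robot, y to its left, z up, the work surface at z = 0. Lengths are in m, angles in rad, forces in N, time in s.
With the tool pointing down it reaches from about 0.225 to 0.875 m from the base axis. Payload 3.4 kg.
Tool frame: the origin (TCP) lies on the centre line of the jaws, within the pads' length; the fingertips stand 25 mm ahead of it and the grasp point (between the pads) lies 6 mm ahead of it; z points along the fingers, y is the line along which they close (so a half turn about z gives the same grasp; the last joint's range is limited). The gripper opens to 85 mm and grips with 20 to 120 N. Pads are 22 mm wide; open, the fingers measure 114 mm over their backs; the gripper's body (76 mm by 85 mm) begins 54 mm behind the grasp point. The pads swing forward as they close: fully open they stand 13 mm farther back than shut.
Start: joints at [-1.248, 0.276, 1.505, -0, 1.361, -0.121], TCP at [0.247, -0.519, 0.256] pointing down, gripper open.
Joint ranges: [-2.89, 2.89], [-0.75, 2.08], [0.22, 2.7], [-1.18, 4.32], [0.11, 2.71], [-2.7, 2.7]. Speed limits (rad/s): [2.57, 2.57, 3.14, 3.14, 3.14, 3.14].

INTERFACE

Orientations are given as a unit quaternion [x, y, z, w].
In Python, from rig import r gives the robot as it stands.
- The arm moves only by the tool arm_command, never from a script. Its argument "plan" is one flat list of numbers, 6 for each row, row after row: the shift along the world's x, y, z as a fraction of full scale, then the turn, a rotation vector about the world's x, y, z as a fraction of full scale. A call has 1 to 5 rows; each row shifts and turns the commanded pose from where the row before left it; what a row does not reach is not made up. Full scale, the value 1, is 150 mm for a shift and 4 degrees for a turn. A row lasts 1/10 s, in which the tool goes at most 50 mm and 8.59 degrees, less where a joint would pass 70% of its speed; a pose out of reach is approached as far as the arm can. A call with a number of a shift or a turn outside -1 to 1 is refused whole. A call with a gripper value outside its range is refused whole. "gripper" is the gripper command: -1 is shut, 1 is fully open, values between are in proportion, set as the call begins (left out, the last holds). The fingers move at their own pace and stop on an object; "grip_force" is the grip in N (left out, the last holds). Time passes only in rows, so rows that do not move let the fingers close. It gives the time, the measured TCP pose, the force, the opening and the grip force at its end, in the units of the state.
- r.get_obs(): the state, without advancing time (a new reading comes with each control period).
- r.get_image(name): name is "scene" or "top" or "wrist"; returns a dict with "img" (420x560x3 uint8, red, green, blue), "K" (3x3 intrinsics, pixels), "extrinsics" (4x4, takes a point from camera to world coordinates). Camera axes: x right, y down, z forward; pixel columns grow to the right and rows downward; lengths in m; the calibration is good to about 2 mm. The wrist camera is an equidistant fisheye: a pixel r from the principal point sees the ray r / f radians off the axis. A picture is of the moment at which its call begins. There is no depth.
- r.finish_job(): hands the job in; it is judged then, once.
The state is a dict: "time_s": time; "qpos": joint angles; "qd": joint speeds; "effort": joint torques, N m; "position": TCP position; "orientation": TCP orientation; "ft_force": force on the tool from outside, world axes, zero at the start; "moment": the same for the moment, N m; "gripper_width": finger opening in m; "gripper_force": force on a finger pad.
Only numpy, scipy, OpenCV 4.12 (cv2) and the standard library are available. Lean on these libraries where they do the work, as an engineer would, in place of code of your own. Each camera call takes 0.05 s, during which the arm holds its last target. There are 200 camera calls.

## Working session

There is one attempt and no reset: what is moved stays moved. The work goes in short steps, Python scripts to look and compute and a tool call to move; the robot and the scene stay as the last step left them, time stands still between calls to the robot, and variables do not carry over. Pictures are saved under pics/ and viewed, at most 10 in all, crops included, and the job is handed in when it is done.

Besides the shell and the picture viewer there is one more tool, called after "Request:" as name(argument=value, ...) on one line, values as JSON. arm_command: Moves the arm, as the interface text tells. Shift numbers are shares of 150 mm and turn numbers shares of 4 degrees, none past 1 either way. Its arguments: {"type":"object","properties":{"plan":{"type":"array","items":{"type":"number","minimum":-1,"maximum":1}},"gripper":{"type":"number"},"grip_force":{"type":"number"}},"required":["plan"]}

```bash
mkdir -p pics
cat > h.py <<'E'
import numpy as np, cv2
from rig import r
def snap(n):
    d=r.get_image(n); return d["img"],np.array(d["K"]),np.array(d["extrinsics"])
def ray(K,E,u,v,fish=False):
    if fish:
        a=np.array([u-K[0,2],v-K[1,2]]); rr=np.linalg.norm(a)+1e-9; t=rr/K[0,0]
        d=np.array([*(a/rr*np.sin(t)),np.cos(t)])
    else: d=np.array([(u-K[0,2])/K[0,0],(v-K[1,2])/K[1,1],1.])
    return E[:3,3],E[:3,:3]@d
def hit(K,E,u,v,z,fish=False):
    o,d=ray(K,E,u,v,fish); return o+d*(z-o[2])/d[2]
def proj(K,E,p):
    c=E[:3,:3].T@(np.array(p)-E[:3,3]); return K[:2,:2]@(c[:2]/c[2])+K[:2,2]
E
python3 - <<'E'
from h import *
for n in("scene","top","wrist"):
    i,K,X=snap(n); cv2.imwrite(f"pics/{n}0.png",i[:,:,::-1]); np.savez(f"{n}0.npz",i=i,K=K,X=X); print(n,K.round(1).tolist(),X.round(3).tolist())
o=r.get_obs(); print(o)
E
```

```text
scene [[448.9, 0.0, 278.9], [0.0, 448.9, 209.3], [0.0, 0.0, 1.0]] [[0.768, -0.452, 0.453, -0.156], [-0.64, -0.558, 0.529, -0.785], [0.014, -0.696, -0.718, 1.134], [0.0, 0.0, 0.0, 1.0]]
top [[421.6, 0.0, 286.4], [0.0, 421.6, 211.1], [0.0, 0.0, 1.0]] [[0.009, -0.991, 0.13, 0.371], [-1.0, -0.011, -0.017, -0.006], [0.018, -0.13, -0.991, 1.164], [0.0, 0.0, 0.0, 1.0]]
wrist [[325.2, 0.0, 275.1], [0.0, 325.2, 214.1], [0.0, 0.0, 1.0]] [[0.43, -0.86, -0.276, 0.317], [-0.903, -0.41, -0.131, -0.485], [-0.001, 0.305, -0.952, 0.374], [0.0, 0.0, 0.0, 1.0]]
{'time_s': 0.15, 'qpos': array([-1.24798413e+00,  2.76431628e-01,  1.50581193e+00,  1.21617252e-05,
        1.36073563e+00, -1.21026542e-01]), 'qd': array([-0.00059137, -0.00094206, -0.0022697 ,  0.00231973, -0.00060258,
        0.00152538]), 'effort': array([ 1.67450322e-03, -4.17143691e+01, -2.46032810e+01, -1.16675451e-04,
        7.62250973e-03, -1.64725151e-05]), 'position': array([ 0.24678083, -0.5189527 ,  0.25566086]), 'orientation': array([ 9.75476834e-01,  2.20101035e-01, -6.39112093e-05, -6.90342605e-04]), 'ft_force': array([ 0.72328372, -0.21255053,  0.22027101]), 'moment': array([ 0.04280453, -0.02342029, -0.00768719]), 'gripper_force': 0.0, 'gripper_width': 0.08535839832101041}
```

View pics/top0.png

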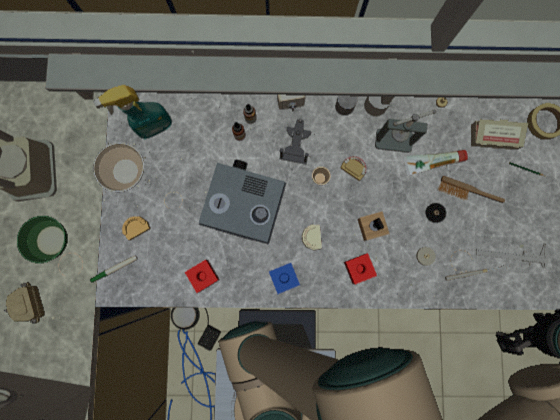

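View pics/scene0.png

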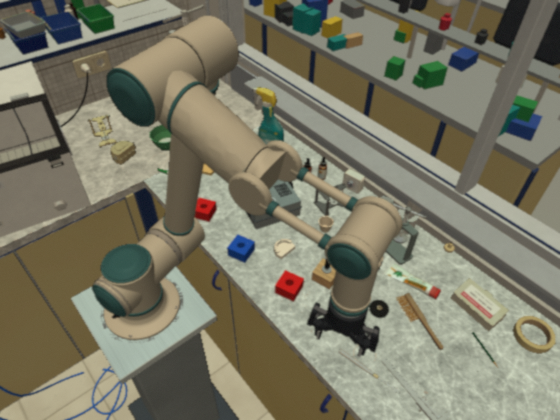

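The top view shows the wooden stand with the key at (374,226). The lookalikes are red blocks at (201,276) and (360,268) and a blue block at (284,278). The extractor is at (243,202), with round studs at (219,204) and (260,213). I choose the wooden stand and will check it in one close crop.

Run:
```python
import numpy as np,cv2
i=np.load("top0.npz")["i"]; 
a=cv2.resize(i[155:255,190:295],None,fx=4.6,fy=4.6,interpolation=cv2.INTER_CUBIC)
b=cv2.resize(i[200:255,345:400],None,fx=5.6,fy=5.6,interpolation=cv2.INTER_CUBIC)
c=np.zeros((460,800,3),np.uint8); c[:a.shape[0],:a.shape[1]]=a; c[:b.shape[0],485:485+b.shape[1]]=b
cv2.imwrite("pics/crop1.png",c[:,:,::-1])
```

```text
(no output)
```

View pics/crop1.png

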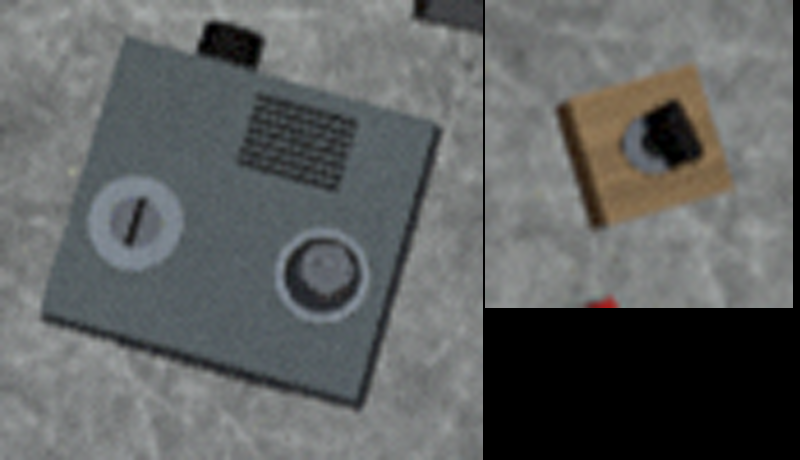

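The crop confirms the wooden stand with the black-handled key. On the extractor, the left stud at (136,222) is caught with its slot crosswise. The right stud at (322,275) stands off-centre in its open hole, so that is the popped-up one.

Run:
```python
from h import *
d=np.load("top0.npz"); i,K,X=d["i"],d["K"],d["X"]
P=lambda u,v,z:hit(K,X,u,v,z)[:2]
# extractor top corners from crop
c=np.array([[126,38],[440,128],[360,405],[43,318]])/4.6-.4+[190,155]
w=np.array([P(*q,.075) for q in c]); print("ext",w.round(4).tolist(),[np.linalg.norm(w[k]-w[k-1]).round(4) for k in range(4)])
# minAreaRect of cover region
m=w.mean(0); ex=(w[0]+w[1]-w[2]-w[3]); ex/=np.linalg.norm(ex); ey=(w[0]+w[3]-w[1]-w[2]); ey/=np.linalg.norm(ey)
print("ctr",m,"yaw",np.degrees(np.arctan2(ex[1],ex[0])),np.degrees(np.arctan2(-ey[0],ey[1])))
yaw=(np.arctan2(ex[1],ex[0])+np.arctan2(-ey[0],ey[1]))/2
R=np.array([[np.cos(yaw),-np.sin(yaw)],[np.sin(yaw),np.cos(yaw)]])
print("bezel pred",m+R@[-.02,-.055])
for n,q in dict(ringR=(322,275),ringL=(136,222),head=(326,268)).items():
    print(n,P(*(np.array(q)/4.6-.4+[190,155]),.0762))
# stand
hsv=cv2.cvtColor(i,cv2.COLOR_RGB2HSV)
s=np.zeros(i.shape[:2],np.uint8); roi=(slice(205,245),slice(352,396))
mm=((hsv[...,0]>5)&(hsv[...,0]<25)&(hsv[...,1]>70)).astype(np.uint8); s[roi]=mm[roi]
q=np.array([[560,103],[695,66],[733,187],[600,226]])-[485,0]; q=q/5.6-.4+[345,200]
w=np.array([P(*a,.04) for a in q]);print("stand crn",w.round(4).tolist(),w.mean(0))
ys,xs=np.where(s); print("mask n",len(xs),cv2.minAreaRect(np.c_[xs,ys].astype(np.float32)))
k=np.zeros_like(s);k[roi]=((i.max(2)<45))[roi]; 
ys,xs=np.where(k);print("blk",len(xs),xs.mean(),ys.mean(),cv2.minAreaRect(np.c_[xs,ys].astype(np.float32)))
print("blk@.106",P(xs.mean(),ys.mean(),.106))
```

```text
ext [[0.6403, 0.1596], [0.59, -0.0209], [0.4315, 0.0226], [0.4786, 0.2013]] [np.float64(0.1669), np.float64(0.1873), np.float64(0.1643), np.float64(0.1848)]
ctr [0.53510054 0.09063847] yaw -14.886503162485667 -15.173229462412756
bezel pred [0.50152198 0.04270643]
ringR [0.50451299 0.04501169]
ringL [0.53356367 0.15057489]
head [0.50851937 0.04282239]
stand crn [[0.502, -0.218], [0.5207, -0.2835], [0.4624, -0.3005], [0.4431, -0.2363]] [ 0.48206189 -0.25958173]
mask n 480 ((372.95281982421875, 225.5849151611328), (23.07657241821289, 25.961143493652344), 74.05460357666016)
blk 75 377.5466666666667 223.78666666666666 ((377.1000061035156, 224.20001220703125), (10.28591251373291, 8.049844741821289), 63.43495178222656)
blk@.106 [ 0.48011345 -0.25495037]
```

Request:
arm_command(plan=[0.2,0.22,0,0,0,0,0.2,0.22,0,0,0,0,0.2,0.22,0,0,0,0,0.2,0.22,0,0,0,0])

```text
time_s: 0.55
position: [0.3676, -0.3859, 0.256]
orientation: [0.976, 0.22, -0.0, -0.0]
ft_force: [-0.3, 0.1, 0.8]
gripper_width: 0.0856
gripper_force: 0.0
```

Request:
arm_command(plan=[0.2,0.22,0,0,0,0,0.2,0.22,0,0,0,0,0.18,0.22,0,0,0,0,0.18,0.2,0,0,0,0,0,0,0,0,0,0])

```text
time_s: 1.05
position: [0.4835, -0.2544, 0.256]
orientation: [0.975, 0.223, 0.001, -0.001]
ft_force: [0.0, 0.3, 0.2]
gripper_width: 0.0857
gripper_force: 0.0
```

Run:
```python
from h import *
i,K,X=snap("wrist"); cv2.imwrite(f"pics/w1.png",i[:,:,::-1]); np.savez(f"w1.npz",i=i,K=K,X=X);print(X.round(3).tolist()); o=r.get_obs();print(o["position"],o["orientation"],o["ft_force"],o["moment"],o["time_s"])
```

```text
[[0.435, -0.858, -0.273, 0.553], [-0.9, -0.415, -0.131, -0.22], [-0.001, 0.303, -0.953, 0.374], [0.0, 0.0, 0.0, 1.0]]
[ 0.48199308 -0.25636194  0.25598527] [ 9.75011198e-01  2.22155529e-01 -1.07567573e-04 -2.69503385e-04] [-0.10854688 -0.03693953 -0.5646785 ] [-0.02070704 -0.02303058  0.00056179] 1.1
```

View pics/w1.png

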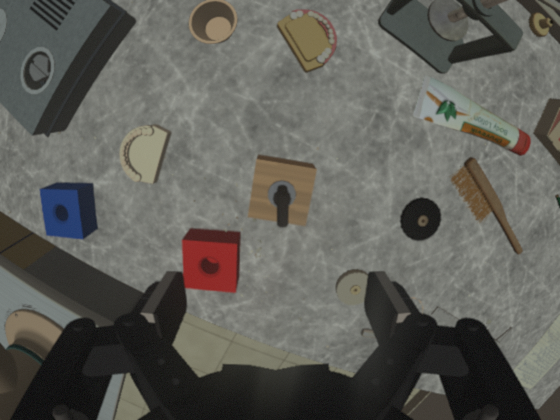

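The wrist view shows the key in the wooden stand at (283,195), with its handle running down to (282,225) and about 12 px wide. The stud is at (37,70). I'll crop both.

Run:
```python
from h import *
d=np.load("w1.npz"); i,K,X=d["i"],d["K"],d["X"]
a=cv2.resize(i[150:235,240:325],None,fx=7,fy=7,interpolation=cv2.INTER_CUBIC)
cv2.imwrite("pics/crop2.png",a[:595,:,::-1])
roi=np.zeros(i.shape[:2],bool);roi[160:235,250:320]=1
k=((i.max(2)<60)&roi).astype(np.uint8)
cs=max(cv2.findContours(k,0,1)[0],key=cv2.contourArea);print(cv2.boundingRect(cs),cv2.minAreaRect(cs))
for v in range(180,230,4):
    xs=np.where(k[v])[0]
    if len(xs): print(v,xs.min(),xs.max())
H=lambda u,v,z:hit(K,X,u,v,z,True)[:2].round(4)
# stand corners from edges; wood mask
hsv=cv2.cvtColor(i,cv2.COLOR_RGB2HSV)
m=((hsv[...,0]>5)&(hsv[...,0]<22)&(hsv[...,1]>60)&(hsv[...,2]>110)&roi).astype(np.uint8)
cs=max(cv2.findContours(m,0,1)[0],key=cv2.contourArea);rc=cv2.minAreaRect(cs);print(rc);print([H(*p,.04).tolist() for p in cv2.boxPoints(rc)])
```

```text
(274, 185, 16, 41) ((281.5, 205.0), (40.0, 15.0), 90.0)
188 278 286
192 276 287
196 274 289
200 274 289
204 276 287
208 278 287
212 278 287
216 278 287
220 278 286
224 278 286
((281.39190673828125, 192.64865112304688), (60.8276252746582, 58.69043731689453), 9.462322235107422)
[[0.4411, -0.2398], [0.5027, -0.2227], [0.5206, -0.2835], [0.4592, -0.3037]]
```

View pics/crop2.png

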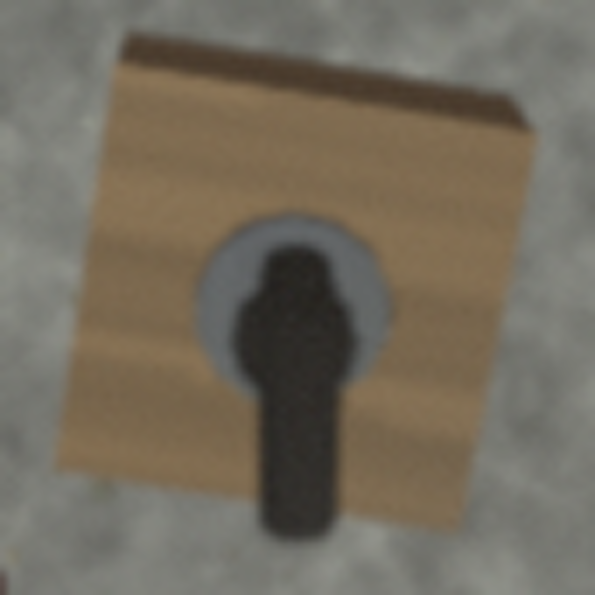

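The crop shows the collar centred at about (282,194) in the full image. The handle is edge-on along image vertical, and its far top end is at about (282,227).

Run:
```python
from h import *
d=np.load("w1.npz"); i,K,X=d["i"],d["K"],d["X"]
H=lambda u,v,z:hit(K,X,u,v,z,True)[:2]
a=H(281.6,194,.045); f=H(281.8,226.6,.106); print("axis",a,"far",f,np.linalg.norm(a-f),"dir",np.degrees(np.arctan2(*(a-f)[::-1])))
for v in(208,224): print(v,[H(u,v,.1).round(4).tolist() for u in(277.5,287.5)])
q=np.array([[122,65],[533,130],[462,530],[57,468]])/7-.4+[240,150]
w=np.array([H(*p,.04) for p in q]); print("stand",w.mean(0),[np.linalg.norm(w[k]-w[k-1]).round(4) for k in range(4)])
print("camx dir",np.degrees(np.arctan2(-X[0,1],-X[0,1]*0+ -X[1,1]))) 
print("img up dir", np.degrees(np.arctan2(-X[1,1],-X[0,1])))
```

```text
axis [ 0.48132648 -0.26229922] far [ 0.46826318 -0.2676437 ] 0.014114295929660277 dir 22.250555127623386
208 [[0.4803, -0.2576], [0.4842, -0.2656]]
224 [[0.4669, -0.2641], [0.4708, -0.2722]]
stand [ 0.48142076 -0.26234583] [np.float64(0.0635), np.float64(0.0618), np.float64(0.0638), np.float64(0.0638)]
camx dir 64.21239541463267
img up dir 25.787604585367337
```

Request:
arm_command(plan=[0,-0.02,-0.2,0,0,0,0,-0.02,-0.2,0,0,0,0,0,-0.2,0,0,0,0,0,-0.2,0,0,0], gripper=0)

```text
time_s: 1.5
position: [0.4799, -0.2654, 0.1352]
orientation: [0.976, 0.219, -0.0, 0.0]
ft_force: [0.1, -0.4, -0.6]
gripper_width: 0.0425
gripper_force: 0.0
```

Request:
arm_command(plan=[0,0,-0.13,0,0,0,0,0,-0.1,0,0,0,0,0,-0.04,0,0,0,0,0,0,0,0,0])

```text
time_s: 1.9
position: [0.4799, -0.2648, 0.095]
orientation: [0.976, 0.22, -0.001, -0.001]
ft_force: [0.1, 0.5, 0.4]
gripper_width: 0.043
gripper_force: 0.0
```

Run:
```python
from h import *
i,K,X=snap("wrist"); cv2.imwrite("pics/w2.png",i[:,:,::-1]); np.savez("w2.npz",i=i,K=K,X=X)
o=r.get_obs();print(o["position"],o["ft_force"],o["gripper_width"])
```

```text
[ 0.48056775 -0.26500408  0.09590256] [ 0.16633086  0.19660662 -0.1551114 ] 0.04296230397679234
```

View pics/w2.png

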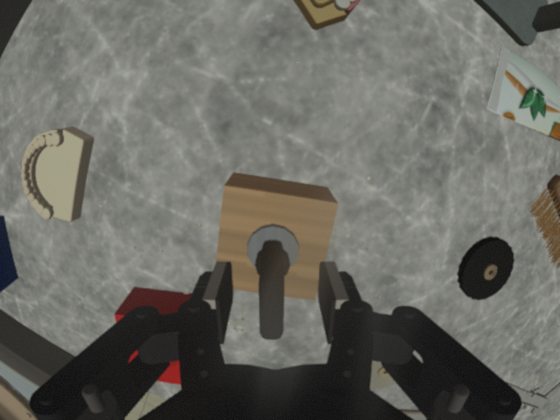

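The view shows the handle at u≈271 between fingers centred at u≈276, so it sits about 2 mm off centre. I'll correct that and close.

Request:
arm_command(plan=[-0.006,0.013,0,0,0,0,0,0,0,0,0,0])

```text
time_s: 2.15
position: [0.4802, -0.2626, 0.0968]
orientation: [0.975, 0.22, 0.001, 0.001]
ft_force: [-0.9, 0.0, -0.4]
gripper_width: 0.0425
gripper_force: 0.0
```

Request:
arm_command(plan=[0,0,0,0,0,0,0,0,0,0,0,0,0,0,0,0,0,0,0,0,0,0,0,0], gripper=-1, grip_force=60)

```text
time_s: 2.55
position: [0.4802, -0.2624, 0.0963]
orientation: [0.975, 0.22, 0.0, 0.0]
ft_force: [0.6, -0.1, 3.8]
gripper_width: 0.0091
gripper_force: 58.7
```

Request:
arm_command(plan=[0,0,0,0,0,0,0,0,0,0,0,0,0,0,0,0,0,0])

```text
time_s: 2.85
position: [0.4802, -0.2625, 0.0963]
orientation: [0.975, 0.22, 0.0, 0.0]
ft_force: [-0.4, 0.9, 5.0]
gripper_width: 0.0091
gripper_force: 59.1
```

Run:
```python
from h import *
i,K,X=snap("wrist"); np.savez("w3.npz",i=i,K=K,X=X)
o=r.get_obs();print(o["position"],o["orientation"],o["ft_force"],o["moment"],o["gripper_width"],o["gripper_force"])
d=np.load("w1.npz"); i,K,X=d["i"],d["K"],d["X"]
cv2.imwrite("pics/crop3.png",cv2.resize(i[30:110,0:90],None,fx=7,fy=7,interpolation=cv2.INTER_CUBIC)[:,:,::-1])
```

```text
[ 0.48022274 -0.26248873  0.09629684] [9.75484644e-01 2.20067178e-01 2.66507876e-04 2.72922761e-04] [-0.97421933  0.83090738  5.91160327] [0.17379632 0.12855406 0.04047679] 0.009391583173649612 59.049970507621765
```

Request:
arm_command(plan=[0,0,0.1,0,0,0,0,0,0.2,0,0,0,0,0,0.25,0,0,0,0,0,0.25,0,0,0])

```text
time_s: 3.3
position: [0.4795, -0.262, 0.216]
orientation: [0.975, 0.22, -0.001, -0.001]
ft_force: [0.8, -0.5, -2.3]
gripper_width: 0.0091
gripper_force: 58.4
```

Request:
arm_command(plan=[0.008,0.142,0,0,0,0.952,0.008,0.142,0,0,0,0.952,0.008,0.142,0,0,0,0.952,0.008,0.142,0,0,0,0.952,0.008,0.142,0,0,0,0.952])

```text
time_s: 3.8
position: [0.4856, -0.1549, 0.2151]
orientation: [0.925, 0.38, -0.0, -0.0]
ft_force: [1.1, -0.6, -0.5]
gripper_width: 0.0091
gripper_force: 58.6
```

Request:
arm_command(plan=[0.008,0.142,0,0,0,0.952,0.008,0.142,0,0,0,0.952,0.008,0.142,0,0,0,0.952,0.008,0.142,0,0,0,0.952,0.008,0.142,0,0,0,0.952])

```text
time_s: 4.3
position: [0.4916, -0.0485, 0.2151]
orientation: [0.85, 0.527, -0.0, -0.0]
ft_force: [0.6, 0.6, 0.2]
gripper_width: 0.0094
gripper_force: 58.6
```

Request:
arm_command(plan=[0.008,0.142,0,0,0,0.952,0.008,0.142,0,0,0,0.952,0.008,0.142,-0.06,0,0,0.952,0,0,-0.06,0,0,0,0,0,0,0,0,0])

```text
time_s: 4.8
position: [0.4943, 0.0147, 0.1961]
orientation: [0.794, 0.608, -0.002, -0.001]
ft_force: [-0.4, -0.6, -2.0]
gripper_width: 0.0089
gripper_force: 58.6
```

Run:
```python
from h import *
i,K,X=snap("wrist"); np.savez("w4.npz",i=i,K=K,X=X);cv2.imwrite("pics/w4.png",i[:,:,::-1])
o=r.get_obs();print(o["position"],o["orientation"],o["ft_force"],o["moment"],o["gripper_width"],o["gripper_force"])
```

```text
[0.49486311 0.01414671 0.19678444] [ 7.93830494e-01  6.08137843e-01 -1.10890848e-03 -5.30212515e-04] [ 0.36820159 -0.57431483 -0.11890538] [ 0.02927555 -0.04987656 -0.00783316] 0.009186797064465463 58.636831641197205
```

View pics/w4.png

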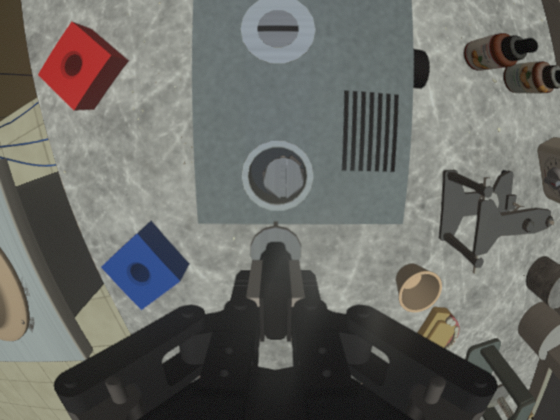

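The view shows the bezel ring at (277,175) with the raised head at (284,176) and its slot upright near u≈287. The key's collar is at (275,245) and its blade end at about (276,228). I'll crop the ring to measure the slot.

Run:
```python
from h import *
d=np.load("w4.npz"); i=d["i"]
cv2.imwrite("pics/crop4.png",cv2.resize(i[135:240,235:320],None,fx=5.6,fy=5.6,interpolation=cv2.INTER_CUBIC)[:,:,::-1])
g=i.mean(2).astype(int)
for v in(166,170,174,178,182,186): print(v,g[v,262:308].tolist())
```

```text
166 [67, 66, 64, 68, 71, 94, 119, 125, 125, 124, 123, 124, 123, 122, 119, 119, 121, 120, 119, 117, 116, 118, 119, 118, 120, 122, 122, 121, 120, 121, 120, 121, 119, 119, 123, 123, 117, 99, 76, 66, 65, 60, 76, 114, 145, 153]
170 [64, 66, 63, 74, 96, 120, 124, 123, 122, 124, 125, 123, 124, 121, 120, 120, 121, 121, 120, 117, 118, 119, 117, 110, 112, 121, 122, 120, 121, 120, 122, 120, 119, 120, 121, 121, 120, 118, 97, 79, 73, 68, 57, 72, 119, 146]
174 [72, 76, 81, 99, 118, 122, 121, 124, 124, 124, 125, 123, 122, 120, 121, 120, 121, 121, 121, 122, 122, 123, 121, 113, 112, 119, 121, 122, 120, 120, 121, 119, 119, 119, 122, 120, 120, 120, 114, 99, 78, 63, 56, 59, 92, 132]
178 [67, 80, 101, 115, 121, 121, 122, 123, 122, 122, 123, 124, 123, 121, 120, 118, 120, 120, 118, 120, 118, 118, 116, 109, 111, 121, 122, 122, 121, 120, 121, 120, 120, 120, 120, 121, 120, 121, 120, 111, 96, 77, 59, 62, 97, 136]
182 [69, 88, 114, 123, 124, 120, 123, 122, 124, 122, 125, 124, 121, 121, 119, 121, 120, 122, 121, 121, 123, 122, 121, 113, 113, 122, 121, 120, 120, 121, 119, 119, 121, 121, 122, 121, 120, 121, 124, 120, 109, 82, 62, 82, 124, 146]
186 [66, 68, 85, 104, 115, 119, 122, 124, 122, 123, 125, 125, 122, 121, 121, 121, 121, 121, 122, 121, 121, 120, 121, 119, 123, 123, 122, 121, 121, 120, 120, 120, 120, 119, 122, 121, 120, 119, 115, 100, 78, 69, 90, 124, 145, 152]
```

View pics/crop4.png

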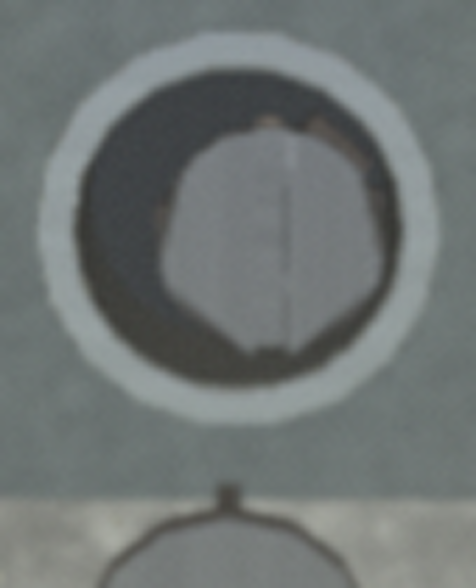

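Run:
```python
from h import *
d=np.load("w4.npz"); i,K,X=d["i"],d["K"],d["X"]
H=lambda u,v,z:hit(K,X,u,v,z,True)[:2]
C=lambda x,y:(235+x/5.6-.4,135+y/5.6-.4)
ring=H(*C(239,228),.0762); slot=H(*C(269.5,240),.077); s1=H(*C(286,160),.077); s2=H(*C(286,340),.077)
print("ring",ring,"width",np.linalg.norm(H(*C(40,228),.0762)-H(*C(438,228),.0762)))
print("slot",slot,"wall dir",np.degrees(np.arctan2(*(s1-s2)[::-1])))
e=np.radians(-15); R=np.array([[np.cos(e),-np.sin(e)],[np.sin(e),np.cos(e)]])
print("offset ext frame mm",R.T@(slot-ring)*1e3)
o=r.get_obs(); q=o["orientation"]; yaw=2*np.arctan2(q[1],q[0]); p=o["position"]; print("tool yaw",np.degrees(yaw),p)
for z in(.112,.114,.116):
    t=H(*C(228,487),z); print("bladetip",z,t,"axis est",t-.008*np.array([np.cos(yaw),np.sin(yaw)]))
# other ring (caught stud) centre for extractor yaw
g=cv2.cvtColor(i,cv2.COLOR_RGB2GRAY)
for nm,roi in dict(up=(0,70,235,322),dn=(135,215,238,318)).items():
    m=np.zeros_like(g); a,b,c,dd=roi; m[a:b,c:dd]=(g[a:b,c:dd]>128); 
    cs=max(cv2.findContours(m,0,1)[0],key=cv2.contourArea); el=cv2.fitEllipse(cv2.convexHull(cs)); print(nm,el,H(*el[0],.0762))
```

```text
ring [0.50310366 0.04541513] width 0.053020473644264605
slot [0.5066289  0.04295982] wall dir 75.44164701172384
offset ext frame mm [ 4.04059914 -1.45924768]
tool yaw 74.91002302186658 [0.49486311 0.01414671 0.19678444]
bladetip 0.112 [0.49561689 0.02269007] axis est [0.4935342  0.01496592]
bladetip 0.114 [0.49580288 0.0233616 ] axis est [0.4937202  0.01563745]
bladetip 0.116 [0.49598887 0.02403312] axis est [0.49390619 0.01630898]
up ((277.54937744140625, 29.11663055419922), (68.05374908447266, 74.71916961669922), 89.93782043457031) [0.53140392 0.15050348]
dn ((277.1925354003906, 175.35232543945312), (70.4566879272461, 71.83885955810547), 90.23909759521484) [0.50303445 0.04540371]
```

Request:
arm_command(plan=[0.043,0.091,0,0,0,0,0.043,0.092,0,0,0,0,0,0,-0.1,0,0,0,0,0,-0.1,0,0,0,0,0,0,0,0,0])

```text
time_s: 5.35
position: [0.5079, 0.0427, 0.1664]
orientation: [0.794, 0.608, -0.001, -0.001]
ft_force: [-1.0, -0.2, -0.5]
gripper_width: 0.0091
gripper_force: 58.6
```

```bash
cat > st.py <<'E'
from h import *
import time
o=r.get_obs(); e=np.radians(-15); R=np.array([[np.cos(e),-np.sin(e)],[np.sin(e),np.cos(e)]])
print(o["time_s"],o["position"].round(4),"F ext",(R.T@o["ft_force"][:2]).round(2),o["ft_force"][2].round(2),"M",o["moment"].round(3),"w",o["gripper_width"].round(4))
E
python3 - <<'E'
import st
from h import *
i,K,X=snap("wrist"); np.savez("w5.npz",i=i,K=K,X=X)
cv2.imwrite("pics/crop5.png",cv2.resize(i[170:300,215:345],None,fx=4.6,fy=4.6,interpolation=cv2.INTER_CUBIC)[:,:,::-1])
E
```

```text
Traceback (most recent call last):
  File "st.py", line 4, in <module>
    print(o["time_s"],o["position"].round(4),"F ext",(R.T@o["ft_force"][:2]).round(2),o["ft_force"][2].round(2),"M",o["moment"].round(3),"w",o["gripper_width"].round(4))
                                                                                                                                             ^^^^^^^^^^^^^^^^^^^^^^^^
AttributeError: 'float' object has no attribute 'round'
```

```bash
sed -i 's/,o\["gripper_width"\].round(4)/,round(float(o["gripper_width"]),4)/; s/o\["ft_force"\]\[2\].round(2)/round(float(o["ft_force"][2]),2)/' st.py
python3 - <<'E'
import st
from h import *
i,K,X=snap("wrist"); np.savez("w5.npz",i=i,K=K,X=X)
cv2.imwrite("pics/crop5.png",cv2.resize(i[170:300,215:345],None,fx=4.6,fy=4.6,interpolation=cv2.INTER_CUBIC)[:,:,::-1])
E
```

```text
5.35 [0.5079 0.0427 0.1664] F ext [-0.9  -0.43] -0.53 M [-0.018  0.052  0.009] w 0.0091
```

View pics/crop5.png

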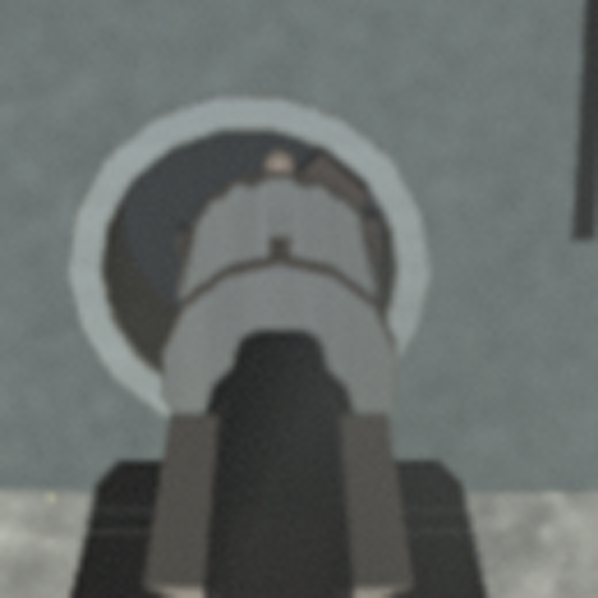

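The crop shows the blade end at (279,245) in line with the slot's end notch at (279,160). I'll descend in small steps.

Request:
arm_command(plan=[0,0,-0.02,0,0,0,0,0,-0.01,0,0,0,0,0,0,0,0,0])

```text
time_s: 5.7
position: [0.5088, 0.042, 0.1637]
orientation: [0.794, 0.608, 0.0, 0.0]
ft_force: [0.4, 0.2, -0.7]
gripper_width: 0.0091
gripper_force: 58.6
```

Request:
arm_command(plan=[0,0,-0.007,0,0,0,0,0,-0.007,0,0,0,0,0,0,0,0,0])

```text
time_s: 6.0
position: [0.5084, 0.0419, 0.1612]
orientation: [0.794, 0.608, 0.0, 0.0]
ft_force: [0.6, 0.1, -0.9]
gripper_width: 0.0093
gripper_force: 58.6
```

Request:
arm_command(plan=[0,0,-0.007,0,0,0,0,0,0,0,0,0,0,0,0,0,0,0])

```text
time_s: 6.3
position: [0.5085, 0.042, 0.1602]
orientation: [0.794, 0.608, 0.0, 0.0]
ft_force: [0.4, -0.2, -1.0]
gripper_width: 0.0093
gripper_force: 58.6
```

Request:
arm_command(plan=[0,0,-0.007,0,0,0,0,0,0,0,0,0,0,0,0,0,0,0])

```text
time_s: 6.6
position: [0.5085, 0.042, 0.1591]
orientation: [0.794, 0.608, -0.0, 0.0]
ft_force: [0.3, 0.1, -1.2]
gripper_width: 0.0094
gripper_force: 58.6
```

```bash
python3 st.py
```

```text
6.6 [0.5085 0.042  0.1591] F ext [0.3  0.23] -1.22 M [ 0.024 -0.035 -0.048] w 0.0094
```

Request:
arm_command(plan=[0,0,-0.007,0,0,0,0,0,0,0,0,0,0,0,0,0,0,0])

```text
time_s: 6.9
position: [0.5086, 0.042, 0.1582]
orientation: [0.794, 0.608, 0.0, 0.0]
ft_force: [0.8, 0.2, 0.4]
gripper_width: 0.0093
gripper_force: 58.8
```

Request:
arm_command(plan=[0,0,-0.007,0,0,0,0,0,0,0,0,0,0,0,0,0,0,0])

```text
time_s: 7.2
position: [0.5086, 0.0419, 0.1572]
orientation: [0.794, 0.608, 0.0, 0.0]
ft_force: [-0.1, 0.5, 2.7]
gripper_width: 0.0093
gripper_force: 59.0
```

Request:
arm_command(plan=[0,0,-0.007,0,0,0,0,0,0,0,0,0,0,0,0,0,0,0])

```text
time_s: 7.5
position: [0.5086, 0.042, 0.1562]
orientation: [0.794, 0.608, 0.0, 0.0]
ft_force: [-2.0, -0.1, 4.1]
gripper_width: 0.0094
gripper_force: 59.3
```

```bash
python3 st.py
```

```text
7.5 [0.5086 0.042  0.1562] F ext [-1.95 -0.59] 4.11 M [ 0.015  0.168 -0.042] w 0.0094
```

Request:
arm_command(plan=[-0.003,0.001,0,0,0,0,0,0,0,0,0,0])

```text
time_s: 7.7
position: [0.5085, 0.042, 0.1562]
orientation: [0.794, 0.608, 0.0, 0.0]
ft_force: [0.3, -0.8, 4.2]
gripper_width: 0.0091
gripper_force: 59.3
```

Request:
arm_command(plan=[-0.003,0.001,0,0,0,0,0,0,0,0,0,0])

```text
time_s: 7.9
position: [0.5083, 0.0421, 0.1562]
orientation: [0.794, 0.608, 0.001, 0.001]
ft_force: [1.5, -0.2, 3.9]
gripper_width: 0.0089
gripper_force: 59.3
```

```bash
python3 st.py
```

```text
7.9 [0.5083 0.0421 0.1562] F ext [1.48 0.14] 3.9 M [-0.199 -0.258 -0.013] w 0.0089
```

Request:
arm_command(plan=[-0.003,0.001,0,0,0,0,0,0,0,0,0,0])

```text
time_s: 8.1
position: [0.5065, 0.0426, 0.1555]
orientation: [0.794, 0.608, -0.0, -0.001]
ft_force: [0.0, 0.5, -2.0]
gripper_width: 0.0092
gripper_force: 58.6
```

Request:
arm_command(plan=[-0.003,0.001,0,0,0,0,0,0,0,0,0,0])

```text
time_s: 8.3
position: [0.5064, 0.0426, 0.1555]
orientation: [0.794, 0.608, -0.0, -0.0]
ft_force: [2.0, -0.6, -0.7]
gripper_width: 0.0094
gripper_force: 58.7
```

Request:
arm_command(plan=[-0.003,0.001,0,0,0,0,0,0,0,0,0,0])

```text
time_s: 8.5
position: [0.5063, 0.0427, 0.1558]
orientation: [0.794, 0.608, -0.0, 0.0]
ft_force: [2.3, -1.0, -0.9]
gripper_width: 0.0094
gripper_force: 58.5
```

```bash
python3 st.py
```

```text
8.5 [0.5063 0.0427 0.1558] F ext [ 2.44 -0.33] -0.89 M [-0.19  -0.448 -0.014] w 0.0094
```

Fz fell to the free value and the side force rose, so the blade is in the slot. I'll centre it and press.

Request:
arm_command(plan=[0.0045,-0.0012,0,0,0,0,0,0,-0.007,0,0,0,0,0,-0.007,0,0,0,0,0,0,0,0,0,0,0,0,0,0,0])

```text
time_s: 9.0
position: [0.5066, 0.0427, 0.1538]
orientation: [0.794, 0.608, -0.0, -0.0]
ft_force: [0.8, -0.1, -0.2]
gripper_width: 0.0092
gripper_force: 58.7
```

Request:
arm_command(plan=[0,0,-0.007,0,0,0,0,0,-0.007,0,0,0,0,0,0,0,0,0])

```text
time_s: 9.3
position: [0.5067, 0.0426, 0.1519]
orientation: [0.794, 0.608, -0.0, -0.0]
ft_force: [-1.6, 0.4, 2.4]
gripper_width: 0.0093
gripper_force: 59.2
```

```bash
python3 st.py
```

```text
9.3 [0.5067 0.0426 0.1519] F ext [-1.66 -0.08] 2.42 M [ 0.054  0.202 -0.02 ] w 0.0093
```

Request:
arm_command(plan=[-0.002,0.0005,-0.008,0,0,0,0,0,-0.008,0,0,0,0,0,-0.007,0,0,0,0,0,0,0,0,0,0,0,0,0,0,0])

```text
time_s: 9.8
position: [0.5067, 0.0426, 0.1491]
orientation: [0.794, 0.608, 0.0, 0.0]
ft_force: [-2.4, -0.7, 8.2]
gripper_width: 0.0093
gripper_force: 60.0
```

```bash
python3 st.py
```

```text
9.8 [0.5067 0.0426 0.1491] F ext [-2.11 -1.29] 8.24 M [ 0.036  0.43  -0.035] w 0.0093
```

Request:
arm_command(plan=[-0.002,0.0005,-0.003,0,0,0,0,0,0,0,0,-1,0,0,0,0,0,-1,0,0,0,0,0,-1,0,0,0,0,0,0])

```text
time_s: 10.3
position: [0.5067, 0.0428, 0.1489]
orientation: [0.853, 0.522, 0.001, 0.0]
ft_force: [-1.3, 0.3, 8.0]
gripper_width: 0.0095
gripper_force: 60.1
```

```bash
python3 st.py
```

```text
10.3 [0.5067 0.0428 0.1489] F ext [-1.34 -0.09] 7.99 M [0.076 0.405 0.023] w 0.0095
```

Request:
arm_command(plan=[0,0,-0.003,0,0,-1,0,0,0,0,0,-1,0,0,0,0,0,-1,0,0,0,0,0,-1,0,0,0,0,0,0])

```text
time_s: 10.8
position: [0.5068, 0.0429, 0.1486]
orientation: [0.918, 0.398, 0.001, 0.0]
ft_force: [-1.5, 1.3, 9.2]
gripper_width: 0.0089
gripper_force: 60.2
```

```bash
python3 st.py
```

```text
10.8 [0.5068 0.0429 0.1486] F ext [-1.81  0.82] 9.17 M [ 0.153  0.304 -0.029] w 0.0089
```

Turning freely so far, with steady press and low torque.

Request:
arm_command(plan=[0,0,0,0,0,-1,0,0,0,0,0,-1,0,0,0,0,0,-1,0,0,0,0,0,-1,0,0,0,0,0,-1])

```text
time_s: 11.3
position: [0.5071, 0.0429, 0.1487]
orientation: [0.973, 0.231, 0.001, 0.0]
ft_force: [-1.7, 0.9, 9.7]
gripper_width: 0.0095
gripper_force: 60.2
```

Request:
arm_command(plan=[0,0,0,0,0,-1,0,0,0,0,0,-1,0,0,0,0,0,-1,0,0,0,0,0,-1,0,0,0,0,0,-1])

```text
time_s: 11.8
position: [0.5074, 0.0425, 0.1488]
orientation: [0.998, 0.059, 0.002, 0.0]
ft_force: [-0.7, -0.4, 8.8]
gripper_width: 0.0094
gripper_force: 60.2
```

```bash
python3 st.py
```

```text
11.8 [0.5074 0.0425 0.1488] F ext [-0.54 -0.59] 8.84 M [-0.049  0.177  0.025] w 0.0094
```

Request:
arm_command(plan=[0,0,0,0,0,-1,0,0,0,0,0,-1,0,0,0,0,0,-1,0,0,0,0,0,-1,0,0,0,0,0,-0.8])

```text
time_s: 12.3
position: [0.5075, 0.0425, 0.1488]
orientation: [0.994, -0.108, 0.002, 0.0]
ft_force: [-1.0, 1.1, 8.2]
gripper_width: 0.009
gripper_force: 60.1
```

Request:
arm_command(plan=[0,0,0,0,0,-0.5,0,0,0,0,0,0,0,0,0,0,0,0])

```text
time_s: 12.6
position: [0.5075, 0.0425, 0.1488]
orientation: [0.992, -0.124, 0.002, 0.0]
ft_force: [0.3, -0.2, 8.8]
gripper_width: 0.0094
gripper_force: 60.1
```

```bash
python3 st.py; python3 st.py
```

```text
12.6 [0.5075 0.0425 0.1488] F ext [ 0.29 -0.09] 8.82 M [-0.052  0.181  0.046] w 0.0094
12.6 [0.5075 0.0425 0.1488] F ext [ 0.29 -0.09] 8.82 M [-0.052  0.181  0.046] w 0.0094
```

Request:
arm_command(plan=[0,0,0,0,0,-0.4,0,0,0,0,0,-0.4,0,0,0,0,0,0])

```text
time_s: 12.9
position: [0.5075, 0.0424, 0.1487]
orientation: [0.988, -0.152, 0.002, 0.0]
ft_force: [-0.9, 0.1, 9.3]
gripper_width: 0.0097
gripper_force: 60.1
```

```bash
python3 st.py
```

```text
12.9 [0.5075 0.0424 0.1487] F ext [-0.92 -0.19] 9.34 M [-0.016  0.186  0.025] w 0.0097
```

Request:
arm_command(plan=[0,0,-0.001,0,0,0,0,0,0.012,0,0,0,0,0,0.012,0,0,0,0,0,0,0,0,0,0,0,0,0,0,0])

```text
time_s: 13.4
position: [0.5074, 0.0425, 0.1513]
orientation: [0.988, -0.152, 0.001, 0.0]
ft_force: [1.6, -0.9, 4.7]
gripper_width: 0.0089
gripper_force: 59.4
```

```bash
python3 st.py
```

```text
13.4 [0.5074 0.0425 0.1513] F ext [ 1.74 -0.47] 4.71 M [-0.176 -0.381  0.021] w 0.0089
```

Request:
arm_command(plan=[0,0,0.008,0,0,0,0,0,0,0,0,0])

```text
time_s: 13.6
position: [0.5073, 0.0425, 0.1523]
orientation: [0.988, -0.152, 0.001, 0.0]
ft_force: [3.1, -0.8, 2.6]
gripper_width: 0.0091
gripper_force: 59.3
```

Request:
arm_command(plan=[0,0,0.006,0,0,0,0,0,0,0,0,0])

```text
time_s: 13.8
position: [0.5067, 0.0426, 0.1526]
orientation: [0.988, -0.152, 0.0, 0.0]
ft_force: [3.2, -0.2, -0.6]
gripper_width: 0.0094
gripper_force: 58.6
```

```bash
python3 st.py
```

```text
13.8 [0.5067 0.0426 0.1526] F ext [3.18 0.6 ] -0.61 M [-0.211 -0.774  0.043] w 0.0094
```

Request:
arm_command(plan=[0.002,-0.0005,0,0,0,0,0,0,0,0,0,0])

```text
time_s: 14.0
position: [0.5066, 0.0426, 0.1527]
orientation: [0.988, -0.152, -0.0, 0.0]
ft_force: [4.2, -0.7, -1.1]
gripper_width: 0.0094
gripper_force: 58.6
```

```bash
python3 st.py
```

```text
14.0 [0.5066 0.0426 0.1527] F ext [4.19 0.42] -1.11 M [-0.182 -0.815  0.076] w 0.0094
```

Request:
arm_command(plan=[0.004,-0.001,0,0,0,0,0,0,0,0,0,0])

```text
time_s: 14.2
position: [0.5068, 0.0426, 0.1527]
orientation: [0.988, -0.152, -0.001, -0.0]
ft_force: [2.5, -0.5, -0.2]
gripper_width: 0.0092
gripper_force: 58.6
```

```bash
python3 st.py
```

```text
14.2 [0.5068 0.0426 0.1527] F ext [2.53 0.15] -0.2 M [-0.087 -0.599  0.005] w 0.0092
```

Request:
arm_command(plan=[0.005,-0.001,0,0,0,0,0,0,0,0,0,0])

```text
time_s: 14.4
position: [0.5071, 0.0425, 0.1527]
orientation: [0.988, -0.152, -0.001, 0.0]
ft_force: [1.0, 0.0, -1.6]
gripper_width: 0.0094
gripper_force: 58.6
```

```bash
python3 st.py
```

```text
14.4 [0.5071 0.0425 0.1527] F ext [0.95 0.26] -1.63 M [ 0.015 -0.237  0.04 ] w 0.0094
```

Request:
arm_command(plan=[0,0,0,0,0,0.6,0,0,0.013,0,0,0,0,0,0.02,0,0,0,0,0,0.04,0,0,0,0,0,0,0,0,0])

```text
time_s: 14.9
position: [0.5083, 0.0423, 0.165]
orientation: [0.991, -0.131, 0.001, 0.0]
ft_force: [0.4, -0.4, -1.0]
gripper_width: 0.0094
gripper_force: 58.6
```

```bash
python3 st.py
```

```text
14.9 [0.5083 0.0423 0.165 ] F ext [ 0.53 -0.28] -1.05 M [-0.034  0.008  0.015] w 0.0094
```

Request:
arm_command(plan=[-0.03,0,0.15,0,0,0,-0.1,0.02,0.1,0,0,0,-0.1,0.03,0,0,0,0,0,0,0,0,0,0])

```text
time_s: 15.3
position: [0.4708, 0.0504, 0.2012]
orientation: [0.991, -0.131, -0.001, -0.0]
ft_force: [-0.4, -0.1, -0.9]
gripper_width: 0.0094
gripper_force: 58.6
```

Run:
```python
import st
from h import *
print(st.o["orientation"])
i,K,X=snap("wrist"); np.savez("w6.npz",i=i,K=K,X=X)
p=[.503,.045,.0762]; c=X[:3,:3].T@(np.array(p)-X[:3,3]); t=np.arctan2(np.hypot(c[0],c[1]),c[2]); uv=c[:2]/np.hypot(c[0],c[1])*t*K[0,0]+K[:2,2]; print(uv)
i=i[max(0,int(uv[1])-60):int(uv[1])+75,max(0,int(uv[0])-70):int(uv[0])+70]
cv2.imwrite("pics/crop6.png",cv2.resize(i,None,fx=4.2,fy=4.2,interpolation=cv2.INTER_CUBIC)[:,:,::-1])
```

```text
15.3 [0.4708 0.0504 0.2012] F ext [-0.36 -0.17] -0.91 M [ 0.012  0.021 -0.015] w 0.0094
[ 9.91391545e-01 -1.30925779e-01 -1.11531095e-03 -2.07596394e-05]
[270.86169948 172.32566773]
```

View pics/crop6.png

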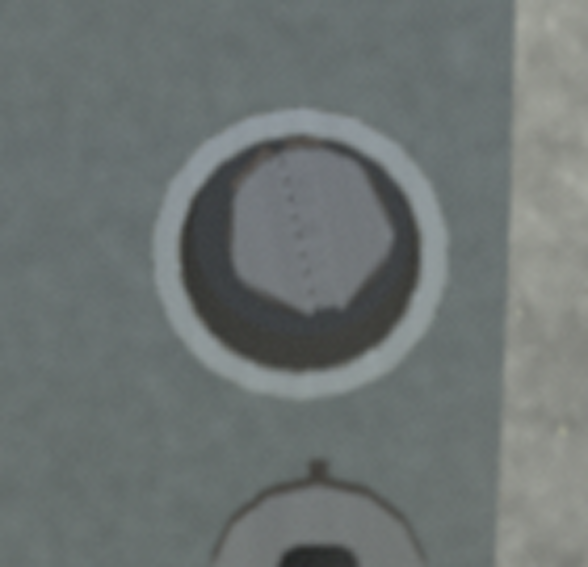

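The crop shows the stud caught, with its slot now crosswise at about 80–85° turned and still held with the key out. Next I'll take the key back, reversing the yaw so it sits as it was grasped.

Request:
arm_command(plan=[0.006,-0.19,0.03,0,0,0.92,0.006,-0.19,0.03,0,0,0.92,0.006,-0.19,0,0,0,0.92,0.006,-0.19,0,0,0,0.92,0.006,-0.19,0,0,0,0.92])

```text
time_s: 15.85
position: [0.4781, -0.0939, 0.2095]
orientation: [1.0, 0.03, -0.0, -0.0]
ft_force: [0.4, -0.1, -0.7]
gripper_width: 0.0093
gripper_force: 58.8
```

Request:
arm_command(plan=[0.006,-0.19,0,0,0,0.92,0.006,-0.19,0,0,0,0.92,0.006,-0.19,0,0,0,0.92,0.006,-0.19,0,0,0,0.92,0.006,-0.19,0,0,0,0.92])

```text
time_s: 16.35
position: [0.4825, -0.2366, 0.2092]
orientation: [0.982, 0.19, -0.0, -0.0]
ft_force: [-0.1, 0.2, -1.0]
gripper_width: 0.0093
gripper_force: 58.8
```

Request:
arm_command(plan=[0.006,-0.19,0,0,0,0.92,0,0,0,0,0,0,0,0,0,0,0,0])

```text
time_s: 16.65
position: [0.4832, -0.2641, 0.2092]
orientation: [0.976, 0.219, -0.001, -0.001]
ft_force: [0.1, 0.2, -0.2]
gripper_width: 0.0092
gripper_force: 58.8
```

Run:
```python
import st
from h import *
q=st.o["orientation"];print(q,np.degrees(2*np.arctan2(q[1],q[0])))
p=np.mean([r.get_obs()["position"] for _ in range(5)],0); print(p, "to go", (np.array([.4804,-.2625,0])-p)[:2]/.15)
i,K,X=snap("wrist"); np.savez("w7.npz",i=i,K=K,X=X)
# stand top centre from wood mask
hsv=cv2.cvtColor(i,cv2.COLOR_RGB2HSV)
m=((hsv[...,0]>5)&(hsv[...,0]<22)&(hsv[...,1]>60)&(hsv[...,2]>110)).astype(np.uint8); m[:130]=0;m[330:]=0;m[:,:200]=0;m[:,350:]=0
cs=max(cv2.findContours(m,0,1)[0],key=cv2.contourArea);print(cv2.boundingRect(cs))
cv2.imwrite("pics/crop7.png",cv2.resize(i[150:290,205:345],None,fx=4,fy=4,interpolation=cv2.INTER_CUBIC)[:,:,::-1])
```

```text
16.65 [ 0.4832 -0.2641  0.2092] F ext [0.02 0.22] -0.24 M [ 0.024 -0.012 -0.034] w 0.0092
[ 9.75731764e-01  2.18966678e-01 -5.68590541e-04 -8.92312705e-04] 25.296710926726107
[ 0.48318534 -0.26405059  0.20916446] to go [-0.01856893  0.01033728]
(235, 161, 79, 76)
```

View pics/crop7.png

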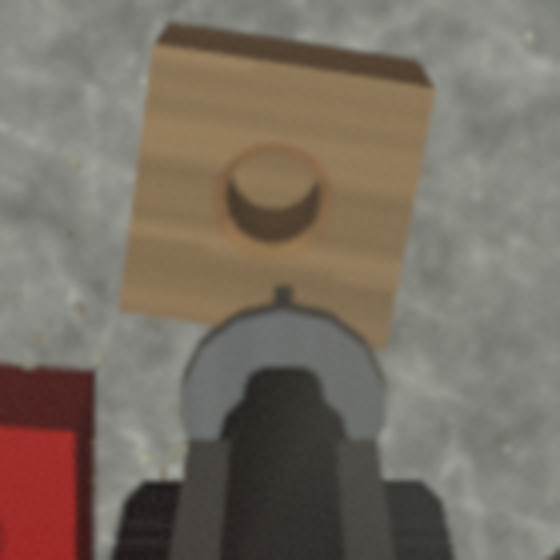

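The crop shows the empty hole at (274,194) and the blade end at (284,290). I'll compute the offset between them.

Run:
```python
from h import *
d=np.load("w7.npz"); i,K,X=d["i"],d["K"],d["X"]
H=lambda x,y,z:hit(K,X,205+x/4-.4,150+y/4-.4,z,True)[:2]
h=H(274,196,.04); b=H(284,290,.127); y=np.radians(25.3); ax=b-.008*np.array([np.cos(y),np.sin(y)])
print(h,ax,(h-ax)*1e3,(h-ax)/.15)
```

```text
[ 0.48235862 -0.26166149] [ 0.48298872 -0.2638502 ] [-0.63010142  2.18871002] [-0.00420068  0.0145914 ]
```

Request:
arm_command(plan=[-0.01,0.013,-0.1,0,0,0,0,0,-0.2,0,0,0,0,0,-0.2,0,0,0,0,0,0,0,0,0])

```text
time_s: 17.1
position: [0.4792, -0.2586, 0.1317]
orientation: [0.975, 0.22, -0.003, -0.004]
ft_force: [-0.5, 0.3, -2.3]
gripper_width: 0.0092
gripper_force: 58.8
```

Request:
arm_command(plan=[0,0,-0.05,0,0,0,0,0,-0.05,0,0,0,0,0,0,0,0,0])

```text
time_s: 17.4
position: [0.482, -0.2615, 0.1205]
orientation: [0.975, 0.22, 0.0, 0.0]
ft_force: [0.2, 0.1, -0.8]
gripper_width: 0.0091
gripper_force: 58.8
```

```bash
python3 st.py
```

```text
17.4 [ 0.482  -0.2615  0.1205] F ext [0.13 0.14] -0.85 M [-0.026  0.01   0.022] w 0.0091
```

Request:
arm_command(plan=[0,0,-0.03,0,0,0,0,0,-0.03,0,0,0,0,0,0,0,0,0])

```text
time_s: 17.7
position: [0.4816, -0.2616, 0.1111]
orientation: [0.976, 0.22, -0.0, -0.0]
ft_force: [0.1, 0.4, -0.8]
gripper_width: 0.0092
gripper_force: 58.8
```

Request:
arm_command(plan=[0,0,-0.03,0,0,0,0,0,-0.03,0,0,0,0,0,-0.015,0,0,0,0,0,0,0,0,0])

```text
time_s: 18.1
position: [0.4816, -0.2615, 0.0996]
orientation: [0.976, 0.22, -0.0, -0.0]
ft_force: [-0.1, -0.2, -0.6]
gripper_width: 0.0093
gripper_force: 58.8
```

```bash
python3 st.py
```

```text
18.1 [ 0.4816 -0.2615  0.0996] F ext [-0.02 -0.18] -0.56 M [-0.022 -0.007 -0.025] w 0.0093
```

Request:
arm_command(plan=[0,0,-0.014,0,0,0,0,0,0,0,0,0])

```text
time_s: 18.3
position: [0.4818, -0.2617, 0.0979]
orientation: [0.976, 0.22, -0.0, -0.0]
ft_force: [0.4, -0.0, -1.5]
gripper_width: 0.0092
gripper_force: 58.8
```

Request:
arm_command(plan=[0,0,-0.007,0,0,0,0,0,0,0,0,0])

```text
time_s: 18.5
position: [0.4818, -0.2617, 0.097]
orientation: [0.976, 0.22, -0.0, 0.0]
ft_force: [-0.4, 0.2, -0.7]
gripper_width: 0.0093
gripper_force: 58.8
```

```bash
python3 st.py
```

```text
18.5 [ 0.4818 -0.2617  0.097 ] F ext [-0.45  0.06] -0.7 M [-0.005  0.02  -0.019] w 0.0093
```

Nearly seated, since the grasp height was 0.0963. I'll lower a little more, then release to about 43 mm.

Request:
arm_command(plan=[0,0,-0.004,0,0,0,0,0,0,0,0,0])

```text
time_s: 18.7
position: [0.4819, -0.2617, 0.0964]
orientation: [0.976, 0.22, 0.0, 0.0]
ft_force: [0.5, -0.0, -0.4]
gripper_width: 0.0091
gripper_force: 58.8
```

Request:
arm_command(plan=[0,0,0,0,0,0,0,0,0,0,0,0,0,0,0,0,0,0,0,0,0,0,0,0], gripper=0)

```text
time_s: 19.1
position: [0.482, -0.2618, 0.0965]
orientation: [0.976, 0.22, 0.0, 0.0]
ft_force: [-0.4, -0.7, -0.0]
gripper_width: 0.0429
gripper_force: 0.0
```

Run:
```python
import st
from h import *
i,K,X=snap("wrist"); np.savez("w8.npz",i=i,K=K,X=X)
g=i[250:330].max(2)<60
for v in(270,290,310): 
    row=i[v].max(1)<55; xs=np.where(row[238:312])[0]+238; print(v,xs.min() if len(xs) else 0,xs.max() if len(xs) else 0)
```

```text
19.1 [ 0.482  -0.2618  0.0965] F ext [-0.16 -0.78] -0.01 M [-0.001  0.033  0.021] w 0.0429
270 261 270
290 264 264
310 0 0
```

Released, so I'll retreat upward and check the result.

Request:
arm_command(plan=[0,0,0.1,0,0,0,0,0,0.2,0,0,0,0,0,0.25,0,0,0,0,0,0.25,0,0,0,0,0,0.25,0,0,0])

```text
time_s: 19.65
position: [0.4816, -0.2615, 0.2554]
orientation: [0.976, 0.22, -0.0, 0.0]
ft_force: [0.5, 0.1, 0.1]
gripper_width: 0.0428
gripper_force: 0.0
```

Request:
arm_command(plan=[0,0,0,0,0,0,0,0,0,0,0,0])

```text
time_s: 19.85
position: [0.4821, -0.2619, 0.2548]
orientation: [0.976, 0.22, 0.001, 0.001]
ft_force: [-0.2, -0.9, 0.1]
gripper_width: 0.0428
gripper_force: 0.0
```

Run:
```python
import st
from h import *
i,K,X=snap("wrist")
a=cv2.resize(i[150:250,230:330],None,fx=4,fy=4,interpolation=cv2.INTER_CUBIC)
b=cv2.resize(i[20:120,0:100],None,fx=4,fy=4,interpolation=cv2.INTER_CUBIC)
cv2.imwrite("pics/fin.png",np.hstack([a,b])[:,:,::-1])
```

```text
19.85 [ 0.4821 -0.2619  0.2548] F ext [ 0.06 -0.91] 0.06 M [-0.046  0.008 -0.021] w 0.0428
```

View pics/fin.png

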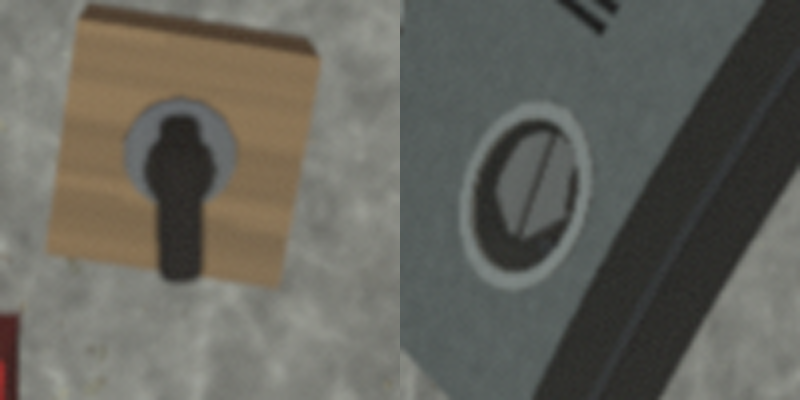

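The key is seated upright with its collar on the stand, and the stud stays turned with its slot crosswise. I'll hand in.

```bash
python3 -c "
from rig import r
print(r.finish_job())"
```

```text
the job is handed in; nothing more can be done
None
```

I pressed the stud down, turned it into its catch (it stayed turned with the key out), put the key back upright in its wooden stand and handed the job in at about 20 s, with no verdict returned; I viewed 12 pictures, two over the limit of 10.

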